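# Fit the shield pane to the dust-extraction foot

### The arm

A 6-joint arm with a two-finger parallel gripper is mounted at the origin on the work surface. World frame = base frame: x ahead of the robot, y to its left, z up, the work surface at z = 0. Lengths are in m, angles in rad, forces in N, time in s.
With the tool pointing down it reaches from about 0.35 to 0.85 m from the base axis. Payload 8.1 kg.
Tool frame: the origin (TCP) lies between the finger pads; the fingertips stand 11 mm ahead of it and the grasp point (between the pads) lies 8 mm behind it (robot.tips_ahead is the distance from the TCP to the fingertips, in m); z points along the fingers, y is the line along which they close (so a half turn about z gives the same grasp; the last joint's range is limited). The gripper opens to 93 mm and grips with 3 to 60 N. Pads are 15 mm wide; open, the fingers measure 128 mm over their backs; the gripper's body (75 mm by 188 mm) begins 65 mm behind the grasp point.
Start: joints at [1.074, 0.13, 1.488, -0, 1.523, -0.085], TCP at [0.24, 0.55, 0.23] pointing down, gripper open.
Joint ranges: [-2.96, 2.96], [-0.89, 2.26], [0.02, 2.5], [-1.34, 4.48], [0, 2.73], [-2.66, 2.66]. Speed limits (rad/s): [2.39, 2.39, 2.79, 3.14, 3.14, 3.14].

### API

Orientations are given as a rotation vector (axis times angle).
In Python, from plant import robot gives the robot as it stands. The module is installed in compiled form; this text tells all that it offers.
- The arm moves only by the tool move_arm, never from a script. Its argument "deltas" is one flat list of numbers, 7 for each row, row after row: the shift along the tool's x, y, z in m, then the turn, a rotation vector about the tool's x, y, z in rad, then the opening, from 0 (shut) to 1 (fully open). A call has 1 to 12 rows; each row is the pose to reach, as a shift and turn from the pose commanded when the call began, along the tool's axes at that moment; what a row does not reach only later rows make up. A row lasts 1/8 s, in which the tool goes at most 62.5 mm and 10.7 degrees, less where a joint would pass 70% of its speed; a pose out of reach is approached as far as the arm can. A call with a gripper value outside its range is refused whole. The fingers move at their own pace and stop on an object; "squeeze" is the grip in N (left out, the last holds). Time passes only in rows, so rows that repeat a pose let the fingers close. It gives the time, the measured TCP pose, the force, the opening and the grip force at its end, in the units of the state.
- robot.read_state(): the state, without advancing time (a new reading comes with each control period).
- robot.read_camera(name): name is "scene" or "top" or "wrist"; returns (picture, depth): 384x512x3 uint8, red, green, blue; 384x512 float32, m along the optical axis (not along the pixel's ray), 0 where there is no reading.
- robot.camera_model(name): a dict with "K" (3x3 intrinsics, pixels), "R" (3x3) and "t" (3): a world point X has camera coordinates R X + t; the wrist camera has in their place "tool_from_camera" (4x4, takes a point from camera to tool coordinates, whose origin is the TCP and whose axes are the flange's). Camera axes: x right, y down, z forward; pixel columns grow to the right and rows downward; lengths in m; the calibration is good to about 2 mm. A picture is of the moment at which its call begins: read the wrist's pose just before it. camera_model takes no time and is no camera call.
- robot.close_job(): hands the job in; it is judged then, once.
Trained networks look in the newest picture that a camera, given by its name, has taken for a name from the list of things; names that differ only in an ending like _2 or _b are one class to them, and where a whole thing is asked for, a point or a joint stands for the part that bears it (a point fixed in the world has none). Each returns a list of dicts, best first, with "confidence" (0 to 1); they miss things now and then, are a little off and sometimes report something else, mostly with a low value. They report only what shows in the picture. A call takes as long as a camera call. They do not tell look-alikes from the thing itself.
- robot.recognise(camera, label): "uv" ([column, row] in pixels, amid what is visible of it).
The state is a dict: "t": time; "q": joint angles; "dq": joint speeds; "joint_torque": joint torques, N m; "tool_pos": TCP position; "orientation": TCP orientation; "force": force on the tool from outside, world axes, zero at the start; "wrist_torque": the same for the moment, N m; "opening": finger opening in m; "gripper_force": force on a finger pad.
Only numpy, scipy, OpenCV 4.12 (cv2) and the standard library are available. Lean on these libraries where they do the work, as an engineer would, in place of code of your own. Each camera call takes 0.05 s, during which the arm holds its last target. There are 200 camera calls.

### The job

Take the tallest clear pane by its grey top strip and lift it straight up out of the slotted rack, stand it in the groove of the dust-extraction foot in front of the suction nozzle, and slide it along the groove until the notch in its lower edge drops over the locating pin hidden inside. Then press the pane fully down against the sprung seat and finish while still holding it pressed down there, with the fingers on it. Leave the other panes in the rack and the other things on the bench where they are.

Things in the scene. Friction and masses are not known exactly. Their poses are not given: they have to be found in the camera images.
- shield: Clear rigid pane, tallest and widest of the three in the rack: 130 mm wide (its y), 8 thick (its x), 120 tall (its z), about 170 g; same from both sides. Its lower edge has one notch at the middle, through the thickness, 14 wide, 20 high, open downwards. Origin: middle of the lower edge, in the notch's mouth; z up.
- strip (a point): Centre of the tall pane's grip strip, 110 mm above its lower edge. The strip is opaque grey, 12 thick, 130 long, 20 high: the pane's top 20 mm.
- rack: White slotted rack, fixed: base 190 (x) by 156 (y) by 10 mm high, with three slots along its y, at x = -62, 0 and +62. Panes stand upright in the slots, lower edges 10 above the bench, between fins whose tops are 55 above it; a slot is 11 wide, 144 long. Which pane is in which slot varies. Origin: centre of the underside.
- foot: Aluminium dust-extraction foot, fixed: block 75 (x) by 212 (y) by 45 mm high with one groove along its y at x = 0, closed at both ends. Groove 13 wide, 200 long, its top 10 mm flaring to 29 wide. On the +x side, from x = 75, a beige suction nozzle up to 103 high, and its hose. Origin: centre of the block's underside.
- groove (a point): Middle of the groove at rim height (45 mm above the bench). A fixed upright steel pin, 8 diameter, round top 15 below the rim, stands on the groove's centre line anywhere within 22 either side of here (foot's y); its place is not reported. The pane's lower edge rides on it at 30 above the bench; notch over pin, it goes down to the seat at 20 and, pressed home, to 14.
- seat (a joint): How far the black rubber seat in the groove (two pieces, top 20 mm above the bench) is pushed straight down, in m: 0 up, 0.006 fully down (hard stop). About 4 N starts it, about 12 N (pane's weight included) holds it fully down; it springs back when released.
- spare_mid: Clear spare pane in the rack, 110 wide, 8 thick, 88 tall, with a grey top strip 12 thick and no notch. Origin: middle of the lower edge, z up. To be left in its slot.
- spare_low: Clear spare pane in the rack, 90 wide, 8 thick, 72 tall, with a grey top strip 12 thick and no notch. Origin: middle of the lower edge, z up. To be left in its slot.
- cast: Loose pale-yellow plaster dental cast, about 60 by 60 and 27 high, between the robot and the work. Origin: underside. To be left alone.
- dish: Loose black round dish, 70 diameter, 25 high, on the bench beyond the work. Origin: centre of the underside. To be left alone.
- jar: Loose small amber jar, 52 diameter, 65 high, on the bench beyond the work. Origin: centre of the underside. To be left alone.
Mind the look-alikes: they are no part of the job. What is shaped like the shield but orange is not meant.

How it is judged:
By the outcome, as a careful person would: the job done as asked, in the order asked, and still so for the second after the job is handed in, while the arm keeps its last pose, push and grip.
It also fails if it takes over 48 s, if anything falls off the work surface, if the arm or the gripper's body presses on something with over 40 N, if the wrist force passes 120 N, or if a joint passes its speed limit or range.

## Working session

There is one attempt and no reset: what is moved stays moved. The work goes in short steps, Python scripts to look and compute and a tool call to move; the robot and the scene stay as the last step left them, time stands still between calls to the robot, and variables do not carry over. Pictures are saved under pics/ and viewed, at most 10 in all, crops included, and the job is handed in when it is done.

Besides the shell and the picture viewer there is one more tool, called after "Call:" by a JSON object that holds its "name" and its "arguments", one argument or row to a line. move_arm: Moves the arm, as the interface text tells. Its arguments: {"type":"object","properties":{"deltas":{"type":"array","items":{"type":"number"}},"squeeze":{"type":"number"}},"required":["deltas"]}

```bash
mkdir -p pics; cat > h.py <<'E'
import numpy as np, cv2
from plant import robot
from scipy.spatial.transform import Rotation as Ro
def cloud(n):
    s=robot.read_state(); im,d=robot.read_camera(n); m=robot.camera_model(n); K=np.array(m["K"])
    v,u=np.mgrid[:d.shape[0],:d.shape[1]]
    P=np.stack([(u-K[0,2])/K[0,0]*d,(v-K[1,2])/K[1,1]*d,d],-1)
    if "R" in m: W=(P-np.array(m["t"]))@np.array(m["R"])
    else:
        T=np.array(m["tool_from_camera"]); R=Ro.from_rotvec(s["orientation"]).as_matrix()
        W=(P@T[:3,:3].T+T[:3,3])@R.T+np.array(s["tool_pos"])
    W[d==0]=np.nan
    return im,d,W
def save(im,n): cv2.imwrite("pics/"+n,im[...,::-1])
E
python3 - <<'E'
from h import *
np.set_printoptions(precision=3,suppress=True)
for n in("top","scene"):
    im,d,W=cloud(n); save(im,n+"1.png"); np.save(n+"W.npy",W); np.save(n+"im.npy",im)
    for l in("shield","strip","rack","foot","spare_mid","spare_low","cast","dish","jar"):
        for r in robot.recognise(n,l)[:3]:
            u,v=np.round(r["uv"]).astype(int); print(n,l,round(r["confidence"],2),u,v,W[v,u])
s=robot.read_state();print(s)
E
```

```text
top shield 0.98 143 200 [0.497 0.474 0.068]
top shield 0.76 189 274 [ 0.251  0.328 -0.001]
top shield 0.52 139 254 [0.327 0.465 0.121]
top strip 0.76 137 254 [0.327 0.473 0.116]
top strip 0.75 190 273 [0.255 0.324 0.002]
top strip 0.75 141 199 [0.499 0.474 0.09 ]
top rack 0.97 207 197 [0.512 0.268 0.051]
top foot 0.79 343 174 [ 0.603 -0.196  0.003]
top foot 0.55 193 219 [0.438 0.318 0.008]
top spare_mid 0.67 211 179 [0.567 0.251 0.098]
top spare_mid 0.6 272 127 [0.762 0.053 0.009]
top spare_low 0.56 202 195 [0.518 0.285 0.049]
top cast 0.57 282 237 [0.383 0.014 0.021]
top jar 0.47 227 126 [0.749 0.205 0.066]
scene shield 0.97 320 140 [0.277 0.322 0.073]
scene shield 0.85 388 198 [0.514 0.477 0.066]
scene shield 0.58 314 169 [0.45  0.291 0.098]
scene strip 0.95 390 195 [0.52  0.477 0.083]
scene strip 0.85 379 154 [0.326 0.488 0.067]
scene strip 0.79 317 168 [0.451 0.298 0.103]
scene rack 0.81 308 218 [0.58  0.275 0.047]
scene foot 0.7 107 231 [ 0.69  -0.182  0.083]
scene foot 0.5 304 204 [nan nan nan]
scene spare_mid 0.78 305 204 [0.573 0.264 0.086]
scene spare_mid 0.73 109 232 [ 0.692 -0.176  0.083]
scene spare_low 0.87 311 192 [0.517 0.282 0.077]
scene spare_low 0.33 215 174 [0.406 0.024 0.029]
scene cast 0.76 212 174 [0.389 0.012 0.015]
scene jar 0.87 279 276 [0.771 0.203 0.063]
{'t': 1.0, 'q': array([ 1.074,  0.13 ,  1.488,  0.   ,  1.523, -0.085]), 'dq': array([ 0.   ,  0.   , -0.001, -0.   , -0.   , -0.001]), 'joint_torque': array([ -0.   , -55.978, -49.206,   0.077,   0.023,   0.   ]), 'tool_pos': array([0.24, 0.55, 0.23]), 'orientation': array([-0.642, -3.075,  0.   ]), 'force': array([ 0.05 ,  0.362, -0.757]), 'wrist_torque': array([-0.055, -0.004, -0.013]), 'gripper_force': 0.0, 'opening': 0.09294821498439276}
```

View pics/top1.png

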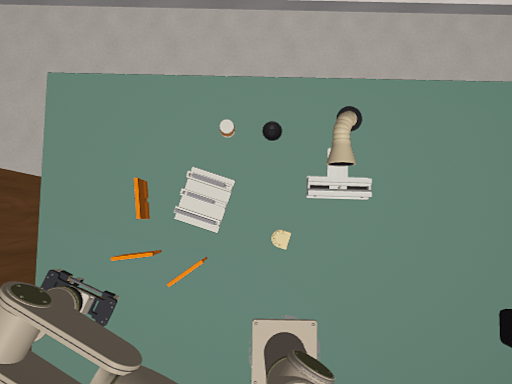

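View pics/scene1.png

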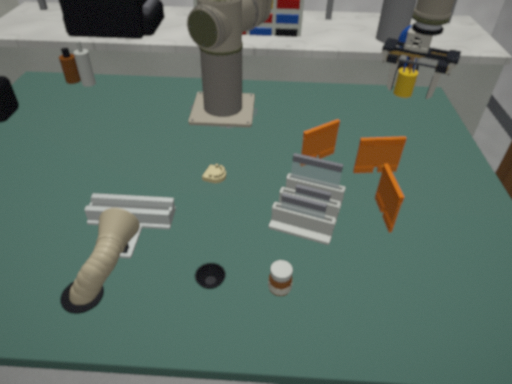

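The top view shows the rack around (205,200), with three strips; the nearest to the robot, around (198,218), is the tall one. The foot's groove is around (339,188) with the nozzle beyond it at (341,155). Three orange look-alikes lie to the left. The scene view agrees, with the tall pane at (317,168).

```bash
python3 - <<'E'
from h import *
np.set_printoptions(precision=4,suppress=True)
W=np.load("topW.npy"); im=np.load("topim.npy").astype(int)
def reg(n,m):
    P=W[m]; c,(w,h),a=cv2.minAreaRect(P[:,:2].astype(np.float32)); print(n,m.sum(),P.mean(0),"rect",np.array(c),w,h,a,"z",np.percentile(P[:,2],[5,50,95]))
v,u=np.mgrid[:384,:512]
z=W[...,2]
rk=(u>165)&(u<245)&(v>160)&(v<240); ft=(u>295)&(u<380)&(v>165)&(v<205)
reg("rack all",rk&(z>.03)&(z<.2))
reg("tall",rk&(z>.115)&(z<.14))
reg("fins",rk&(z>.045)&(z<.065))
reg("mid",rk&(z>.085)&(z<.108))
reg("footrim",ft&(z>.035)&(z<.055))
reg("footgroove",ft&(z>.0)&(z<.038)&(z>.012))
print((z[180:196,340]*1000).round(), W[180:196,340,0])
print((z[200:230,198]*1000).round())
cv2.imwrite("pics/c.png",np.hstack([cv2.resize(im[160:240,165:245].astype(np.uint8),(400,400),interpolation=0),cv2.resize(im[150:230,299:379].astype(np.uint8),(400,400),interpolation=0)])[...,::-1])
E
```

```text
rack all 929 [0.5059 0.2779 0.0768] rect [0.5067 0.28  ] 0.15627631545066833 0.14574183523654938 72.6456527709961 z [0.0466 0.0577 0.1303]
tall 171 [0.4469 0.2951 0.1287] rect [0.4468 0.2954] 0.1297760307788849 0.011754829436540604 72.54286193847656 z [0.1244 0.1288 0.1327]
fins 458 [0.5078 0.2778 0.0542] rect [0.5068 0.2802] 0.15594364702701569 0.14574183523654938 72.6456527709961 z [0.0501 0.0543 0.0582]
mid 141 [0.5611 0.259  0.0967] rect [0.5049 0.2726] 0.10978787392377853 0.1419340819120407 77.23885345458984 z [0.0879 0.097  0.101 ]
footrim 870 [ 0.5553 -0.1764  0.0427] rect [ 0.5556 -0.1759] 0.2117301970720291 0.06147478148341179 89.45274353027344 z [0.0366 0.0432 0.0477]
footgroove 391 [ 0.5548 -0.1714  0.0263] rect [ 0.575  -0.1756] 0.21095478534698486 0.10822401195764542 88.80521392822266 z [0.0138 0.0254 0.0375]
[44. 47. 43. 40. 37. 28. 27. 28. 25. 33. 37. 44. 44. 44. 51. 44.] [0.5773 0.5737 0.5707 0.5677 0.5646 0.5621 0.5587 0.5552 0.5521 0.548
 0.5443 0.5403 0.537  0.5336 0.5298 0.5269]
[ 55.  12.   8.  10.   7.   9.  10.   9.  11.  15.   7.   8.  12.  53.
  49.   9. 137. 129. 134.  nan  50.   6.  12.  10.  10.  13.   6.  -4.
  -3.   1.]
```

View pics/c.png

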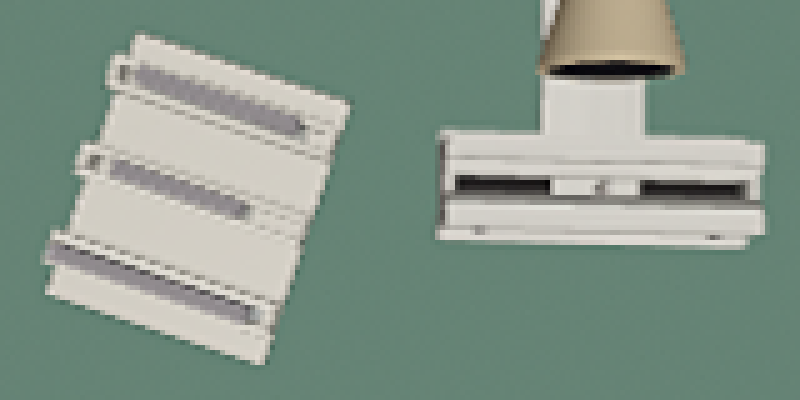

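```bash
cat >> h.py <<'E'
def go(p,yaw):
    "tool-axis shift and turn to bring the TCP to p, pointing down, closing line at yaw (rad)"
    s=robot.read_state(); R=Ro.from_rotvec(s["orientation"]).as_matrix()
    y=np.array([np.cos(yaw),np.sin(yaw),0]); z=np.array([0,0,-1.]); G=np.stack([np.cross(y,z),y,z],1)
    print("t",round(s["t"],2),"shift",(R.T@(np.array(p)-s["tool_pos"])).round(4),"turn",Ro.from_matrix(R.T@G).as_rotvec().round(4),"F",s["force"].round(1))
def ray(n,u,v,z):
    m=robot.camera_model(n);R=np.array(m["R"]);c=-R.T@m["t"];d=R.T@np.linalg.inv(m["K"])@[u,v,1]
    return c+d*(z-c[2])/d[2]
E
python3 - <<'E'
from h import *
go([.447,.295,.27],np.radians(-17.4))
print(ray("top",339,187.4,.03), ray("top",340,187.4,.03))
W=np.load("topW.npy");z=W[...,2]
v,u=np.mgrid[:384,:512]
# foot: rim only, fit long front/back edges by line fits of row extents
m=(u>300)&(u<378)&(v>165)&(v<205)&(z>.038)&(z<.05)
f=[];b=[]
for c in range(312,370,2):
    x=W[:,c,0][m[:,c]];y=W[:,c,1][m[:,c]]; f.append((y[x.argmin()],x.min()));b.append((y[x.argmax()],x.max()))
for e in(f,b): p=np.polyfit(*np.array(e).T,1);print(p, np.polyval(p,-.176))
P=W[m];print(P[:,1].min(),P[:,1].max())
E
```

```text
t 1.0 shift [-0.2916 -0.1507 -0.0404] turn [-0.     -0.      1.4627] F [ 0.1  0.4 -0.8]
[ 0.55367796 -0.17613326  0.03      ] [ 0.55373926 -0.17952592  0.03      ]
[0.00877062 0.52755056] 0.526006929424267
[0.0118364  0.58657966] 0.5844964511642021
-0.28183286018056514 -0.07158035747602903
```

Call:
{"name": "move_arm", "arguments": {
  "deltas": [-0.05,-0.025,-0.04,0,0,0.18,1,-0.1,-0.05,-0.04,0,0,0.36,1,-0.15,-0.075,-0.04,0,0,0.55,1,-0.2,-0.1,-0.04,0,0,0.73,1,-0.24,-0.125,-0.04,0,0,0.91,1,-0.27,-0.14,-0.04,0,0,1.1,1,-0.2916,-0.1507,-0.04,0,0,1.28,1,-0.2916,-0.1507,-0.04,0,0,1.4627,1,-0.2916,-0.1507,-0.04,0,0,1.4627,1,-0.2916,-0.1507,-0.04,0,0,1.4627,1]
}}

```text
t: 2.25
tool_pos: [0.4469, 0.2953, 0.2697]
orientation: [-2.528, -1.866, -0.0]
force: [-0.8, -0.2, 0.7]
opening: 0.093
gripper_force: 0.0
```

```bash
python3 - <<'E'
from h import *
np.set_printoptions(precision=4,suppress=True)
im,d,W=cloud("wrist"); save(im,"w1.png")
z=W[...,2]
m=(z>.12)&(z<.14)
P=W[m];c,wh,a=cv2.minAreaRect(P[:,:2].astype(np.float32));print(m.sum(),P.mean(0),c,wh,a)
go([c[0],c[1],.112],np.radians(-17.4)); print(robot.read_state()["q"])
E
```

```text
2280 [0.4138 0.3245 0.1272] (0.3557124733924866, 0.34738868474960327) (0.17621266841888428, 0.27245521545410156) 45.872833251953125
t 2.3 shift [ 0.0228 -0.1024  0.1577] turn [ 0.     -0.0001  0.004 ] F [ 1.   0.4 -0. ]
[ 0.4882 -0.058   1.6087  0.      1.5908  0.7879]
```

View pics/w1.png

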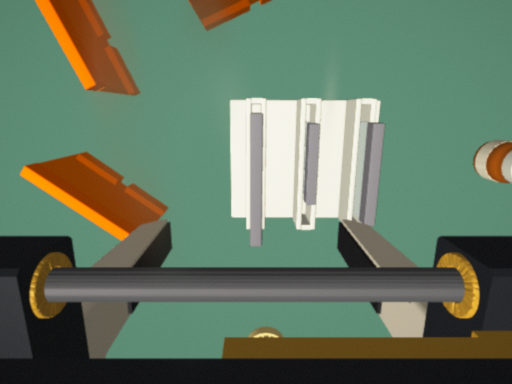

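The wrist view shows the tall strip upright at u≈256, v 113–245; the other two are at u≈312 and 372. The orange panes are clear of the hand. I'll restrict the measurement to the tall strip.

```bash
python3 - <<'E'
from h import *
im,d,W=cloud("wrist"); z=W[...,2]
k=np.zeros(z.shape,bool);k[105:252,240:275]=1
m=k&(z>.115)&(z<.145)
P=W[m];c,wh,a=cv2.minAreaRect(P[:,:2].astype(np.float32));print(m.sum(),P.mean(0),np.median(P[:,2]),c,wh,a)
go([c[0],c[1],.112],np.radians(-17.4))
E
```

```text
1699 [0.45019171 0.29857348 0.12938702] 0.12942833793776345 (0.44957298040390015, 0.2963646352291107) (0.12819942831993103, 0.012003529816865921) 72.64608001708984
t 2.35 shift [0.0018 0.0023 0.1576] turn [-0.     -0.      0.0034] F [ 0.2 -0.2 -0. ]
```

Call:
{"name": "move_arm", "arguments": {
  "deltas": [0.001,0.0018,0.05,0,0,0.002,1,0.001,0.0018,0.1,0,0,0.002,1,0.001,0.0018,0.14,0,0,0.002,1,0.001,0.0018,0.1576,0,0,0.002,0.6,0.001,0.0018,0.1576,0,0,0.002,0.3,0.001,0.0018,0.1576,0,0,0.002,0,0.001,0.0018,0.1576,0,0,0.002,0,0.001,0.0018,0.1576,0,0,0.002,0,0.001,0.0018,0.1576,0,0,0.002,0,0.001,0.0018,0.1576,0,0,0.002,0],
  "squeeze": 45
}}

```text
t: 3.6
tool_pos: [0.4491, 0.2955, 0.1122]
orientation: [2.534, 1.857, 0.0]
force: [-0.4, 0.9, -0.3]
opening: 0.0274
gripper_force: 0.0
```

Still closing; wait a little, then lift slowly.

Call:
{"name": "move_arm", "arguments": {
  "deltas": [0,0,0,0,0,0,0,0,0,0,0,0,0,0,0,0,0,0,0,0,0,0,0,0,0,0,0,0,0,0,0,0,0,0,0]
}}

```text
t: 4.22
tool_pos: [0.449, 0.2954, 0.112]
orientation: [-2.534, -1.857, 0.0]
force: [0.6, 0.9, -0.9]
opening: 0.0118
gripper_force: 45.0
```

Call:
{"name": "move_arm", "arguments": {
  "deltas": [0,0,-0.005,0,0,0,0,0,0,-0.015,0,0,0,0,0,0,-0.03,0,0,0,0,0,0,-0.05,0,0,0,0,0,0,-0.075,0,0,0,0,0,0,-0.1,0,0,0,0,0,0,-0.12,0,0,0,0,0,0,-0.12,0,0,0,0]
}}

```text
t: 5.22
tool_pos: [0.4502, 0.2961, 0.2347]
orientation: [2.533, 1.857, 0.007]
force: [0.4, -0.3, -1.7]
opening: 0.0118
gripper_force: 45.0
```

```bash
python3 - <<'E'
from h import *
s=robot.read_state();print(s["force"],s["opening"],s["gripper_force"],s["tool_pos"])
im,d,W=cloud("top"); save(im,"t2.png"); z=W[...,2]
im,d,W=cloud("scene"); save(cv2.resize(im[60:300,40:440],(800,480)),"s2.png")
im,d,W=cloud("wrist"); save(im,"w2.png")
go([.555,-.176,.232],np.radians(0.6))
E
```

```text
[ 0.41433831 -0.26957575 -1.74330715] 0.011828606659158905 44.999016523361206 [0.45021245 0.29606582 0.23467936]
t 5.38 shift [-0.4173  0.2433 -0.0009] turn [-0.0012  0.0009 -0.3162] F [-0.3  0.  -2. ]
```

View pics/s2.png

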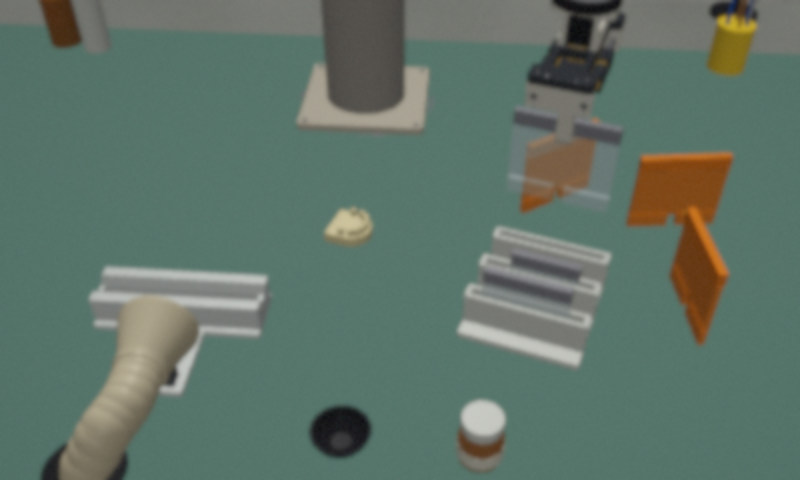

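View pics/w2.png

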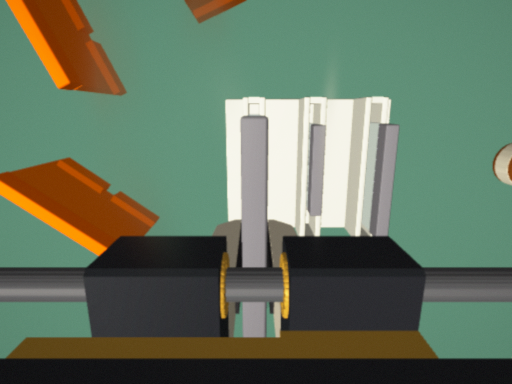

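The pane hangs upright in the fingers: strip at u≈255, v from 117. Both spares are still in their slots. Next I'll look at the pin from beside the foot.

```bash
python3 - <<'E'
from h import *
go([.52,-.29,.232],-.01)
E
```

```text
t 5.38 shift [-0.5366  0.2442 -0.0007] turn [-0.0012  0.0009 -0.2957] F [-0.3  0.  -2. ]
```

Call:
{"name": "move_arm", "arguments": {
  "deltas": [-0.02,0.009,0,0,0,-0.01,0,-0.06,0.027,0,0,0,-0.03,0,-0.11,0.05,0,0,0,-0.06,0,-0.165,0.075,0,0,0,-0.09,0,-0.22,0.1,0,0,0,-0.12,0,-0.275,0.125,0,0,0,-0.15,0,-0.33,0.15,0,0,0,-0.18,0,-0.385,0.175,0,0,0,-0.21,0,-0.44,0.2,0,0,0,-0.24,0,-0.49,0.223,0,0,0,-0.27,0,-0.525,0.239,0,0,0,-0.29,0,-0.5366,0.2442,0,0,0,-0.2957,0]
}}

```text
t: 6.88
tool_pos: [0.5195, -0.2915, 0.23]
orientation: [-2.233, -2.206, 0.001]
force: [-0.1, 0.6, -1.4]
opening: 0.0121
gripper_force: 45.0
```

Call:
{"name": "move_arm", "arguments": {
  "deltas": [0,0,0,0,0,0,0,0,0,0,0,0,0,0,0,0,0,0,0,0,0]
}}

```text
t: 7.25
tool_pos: [0.5206, -0.2885, 0.2322]
orientation: [2.231, 2.212, 0.0]
force: [1.4, 0.1, -1.0]
opening: 0.0119
gripper_force: 45.0
```

```bash
python3 - <<'E'
from h import *
im,d,W=cloud("wrist"); save(im,"w3.png"); np.save("w3W.npy",W)
s=robot.read_state();print(s["tool_pos"],s["orientation"],s["force"])
E
```

```text
[ 0.52066292 -0.28861727  0.23227485] [2.23085440e+00 2.21170119e+00 3.08132476e-04] [-0.67727304  0.63947203 -1.17776976]
```

View pics/w3.png

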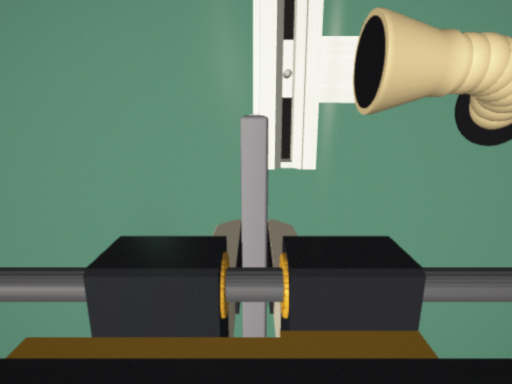

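The pin shows clearly at (287,73) in the groove (u≈281–293). The foot's −y end is at v≈168, and the pane is upright in the hand.

```bash
python3 - <<'E'
from h import *
np.set_printoptions(precision=4,suppress=True)
s=robot.read_state(); m=robot.camera_model("wrist"); T=np.array(m["tool_from_camera"]);R=Ro.from_rotvec(s["orientation"]).as_matrix()
c=R@T[:3,3]+s["tool_pos"]
def ray(u,v,z):
    d=R@T[:3,:3]@np.linalg.inv(m["K"])@[u,v,1]; return c+d*(z-c[2])/d[2]
print("pin",ray(287,73,.03),ray(288,73,.03))
W=np.load("w3W.npy");im=cv2.imread("pics/w3.png").astype(int)
for v in range(5,166,16):
    z=W[v,:,2];x=W[v,:,0]
    r=[i for i in range(245,330) if .04<z[i]<.052]
    g=[i for i in range(270,305) if z[i]<.036]
    print(v, "y",W[v,r[0],1].round(4), "rim x",x[r[0]],x[r[-1]],"inner",[x[i] for i in (g[0],g[-1])] if g else 0, [z[i].round(3) for i in range(274,300,2)])
k=W[:,245:330];k=k[(k[...,2]>.04)&(k[...,2]<.05)];print("ymin",k[:,1].min())
go([.555,-.195,.160],-.01)
E
```

```text
pin [ 0.5569 -0.1822  0.03  ] [ 0.558  -0.1823  0.03  ]
5 y -0.1218 rim x 0.5291439642080469 0.5891484691965683 inner [np.float64(0.552309126948415), np.float64(0.565498683775401)] [np.float64(0.045), np.float64(0.045), np.float64(0.043), np.float64(0.041), np.float64(0.037), np.float64(0.035), np.float64(0.02), np.float64(0.019), np.float64(0.021), np.float64(0.021), np.float64(0.019), np.float64(0.025), np.float64(0.036)]
21 y -0.1353 rim x 0.529147397668747 0.5887347669360395 inner [np.float64(0.5515200128745403), np.float64(0.5655497015141405)] [np.float64(0.045), np.float64(0.042), np.float64(0.042), np.float64(0.04), np.float64(0.037), np.float64(0.02), np.float64(0.018), np.float64(0.02), np.float64(0.02), np.float64(0.02), np.float64(0.019), np.float64(0.029), np.float64(nan)]
37 y -0.1489 rim x 0.528190956179179 0.5884052227150527 inner [np.float64(0.5516722348552077), np.float64(0.5658921773635643)] [np.float64(0.045), np.float64(0.044), np.float64(0.042), np.float64(0.038), np.float64(0.037), np.float64(0.02), np.float64(0.02), np.float64(0.02), np.float64(0.021), np.float
[... 2456 characters left out ...]
loat64(0.041), np.float64(0.039), np.float64(0.036), np.float64(0.02), np.float64(0.02), np.float64(0.02), np.float64(0.02), np.float64(0.019), np.float64(0.026), np.float64(0.036), np.float64(0.037), np.float64(0.04)]
165 y -0.2778 rim x 0.5373313320402048 0.5873573316711073 inner [np.float64(0.550072505574586), np.float64(0.5648254726878571)] [np.float64(0.044), np.float64(0.042), np.float64(0.039), np.float64(0.036), np.float64(0.036), np.float64(0.034), np.float64(0.035), np.float64(0.033), np.float64(0.034), np.float64(0.035), np.float64(0.036), np.float64(0.038), np.float64(0.04)]
ymin -0.2820057173350545
t 7.3 shift [0.0939 0.0335 0.0723] turn [0.0003 0.     0.0014] F [-0.7  0.6 -1.2]
```

Call:
{"name": "move_arm", "arguments": {
  "deltas": [0.03,0.012,0,0,0,0,0,0.06,0.024,0.02,0,0,0,0,0.09,0.036,0.04,0,0,0,0,0.0935,0.0365,0.06,0,0,0,0,0.0935,0.0365,0.072,0,0,0,0,0.0935,0.0365,0.078,0,0,0,0,0.0935,0.0365,0.084,0,0,0,0,0.0935,0.0365,0.09,0,0,0,0,0.0935,0.0365,0.095,0,0,0,0,0.0935,0.0365,0.095,0,0,0,0]
}}

```text
t: 8.55
tool_pos: [0.5576, -0.1967, 0.1366]
orientation: [-2.232, -2.21, 0.0]
force: [0.1, -0.0, -1.4]
opening: 0.012
gripper_force: 45.0
```

```bash
python3 - <<'E'
from h import *
np.set_printoptions(precision=4,suppress=True)
s=robot.read_state();print(s["tool_pos"],s["force"],s["wrist_torque"])
im,d,W=cloud("wrist"); save(im,"w4.png")
for v in (50,90,110): print(v,[(i,W[v,i].round(3)) for i in range(225,300,6)])
E
```

```text
[ 0.5576 -0.1967  0.1366] [ 0.0927 -0.0123 -1.3625] [-0.0637  0.0928 -0.0126]
50 [(225, array([ 0.538, -0.087,  0.046])), (231, array([ 0.542, -0.086,  0.045])), (237, array([ 0.547, -0.086,  0.042])), (243, array([ 0.551, -0.085,  0.038])), (249, array([ 0.555, -0.082,  0.02 ])), (255, array([ 0.56 , -0.082,  0.019])), (261, array([ 0.564, -0.083,  0.021])), (267, array([ 0.569, -0.085,  0.038])), (273, array([ 0.573, -0.087,  0.044])), (279, array([ 0.577, -0.086,  0.043])), (285, array([ 0.581, -0.087,  0.045])), (291, array([ 0.586, -0.087,  0.045])), (297, array([ 0.595, -0.081,  0.008]))]
90 [(225, array([ 0.537, -0.114,  0.044])), (231, array([ 0.542, -0.114,  0.045])), (237, array([ 0.546, -0.114,  0.041])), (243, array([ 0.55 , -0.114,  0.037])), (249, array([ 0.555, -0.112,  0.019])), (255, array([ 0.559, -0.113,  0.02 ])), (261, array([ 0.564, -0.113,  0.02 ])), (267, array([ 0.569, -0.114,  0.038])), (273, array([ 0.573, -0.114,  0.045])), (279, array([ 0.577, -0.114,  0.045])), (285, array([ 0.582, -0.114,  0.044])), (291, array([ 0.586, -0.114,  0.045])), (297, array([ 0.595, -0.112,  0.008]))]
110 [(225, array([ 0.537, -0.128,  0.045])), (231, array([ 0.541, -0.128,  0.045])), (237, array([ 0.546, -0.128,  0.042])), (243, array([ 0.55 , -0.128,  0.037])), (249, array([ 0.554, -0.128,  0.02 ])), (255, array([ 0.559, -0.128,  0.019])), (261, array([ 0.564, -0.128,  0.02 ])), (267, array([ 0.569, -0.128,  0.038])), (273, array([ 0.573, -0.129,  0.044])), (279, array([ 0.577, -0.129,  0.045])), (285, array([ 0.582, -0.129,  0.044])), (291, array([ 0.586, -0.129,  0.046])), (297, array([ 0.595, -0.129,  0.009]))]
```

View pics/w4.png

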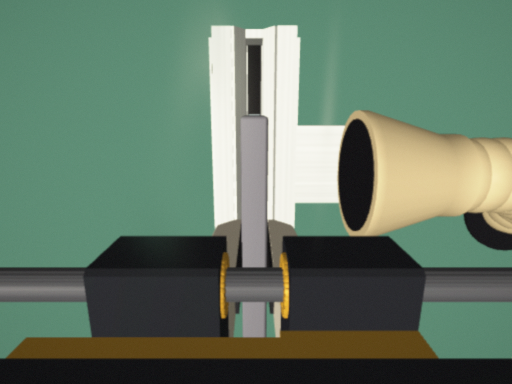

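The strip (u≈255) sits in line with the groove, and the pane is inside the flare, clear of the pin. I'll lower it until it touches.

Call:
{"name": "move_arm", "arguments": {
  "deltas": [0,0.0008,0.002,0,0,0,0,0,0.0008,0.0035,0,0,0,0,0,0.0008,0.0045,0,0,0,0,0,0.0008,0.0055,0,0,0,0,0,0.0008,0.0055,0,0,0,0]
}}

```text
t: 9.22
tool_pos: [0.5588, -0.1967, 0.1318]
orientation: [2.232, 2.21, 0.0]
force: [-0.3, -0.5, -0.1]
opening: 0.0118
gripper_force: 45.0
```

Call:
{"name": "move_arm", "arguments": {
  "deltas": [0,0,0.0005,0,0,0,0,0,0,0.001,0,0,0,0,0,0,0.001,0,0,0,0]
}}

```text
t: 9.6
tool_pos: [0.559, -0.1969, 0.1313]
orientation: [2.232, 2.21, 0.0]
force: [-1.5, -0.2, 5.5]
opening: 0.0115
gripper_force: 45.0
```

Contact with the pin is confirmed (about 7 N, edge at 30 mm). Now slide toward +y.

Call:
{"name": "move_arm", "arguments": {
  "deltas": [0.002,0,-0.0002,0,0,0,0,0.004,0,-0.0002,0,0,0,0,0.006,0,-0.0002,0,0,0,0,0.008,0,-0.0002,0,0,0,0,0.01,0,-0.0002,0,0,0,0,0.01,0,-0.0002,0,0,0,0]
}}

```text
t: 10.35
tool_pos: [0.5581, -0.1858, 0.1296]
orientation: [-2.23, -2.209, 0.001]
force: [-0.0, -0.5, -0.7]
opening: 0.0114
gripper_force: 45.0
```

The force has dropped and the tool sank, so the notch may be over the pin. A small slide on, then a gentle probe downward.

Call:
{"name": "move_arm", "arguments": {
  "deltas": [0.001,0,0,0,0,0,0,0.002,0,0,0,0,0,0,0.002,0,0.001,0,0,0,0,0.002,0,0.002,0,0,0,0,0.002,0,0.002,0,0,0,0]
}}

```text
t: 10.98
tool_pos: [0.5587, -0.1847, 0.1286]
orientation: [-2.232, -2.21, 0.0]
force: [-0.2, 0.3, -1.8]
opening: 0.0116
gripper_force: 45.0
```

The edge is at about 27 mm with no load, so the notch is over the pin. Continue to the seat.

Call:
{"name": "move_arm", "arguments": {
  "deltas": [0,0,0.0015,0,0,0,0,0,0,0.003,0,0,0,0,0,0,0.0045,0,0,0,0,0,0,0.006,0,0,0,0,0,0,0.007,0,0,0,0,0,0,0.007,0,0,0,0]
}}

```text
t: 11.72
tool_pos: [0.5589, -0.1847, 0.122]
orientation: [2.232, 2.21, 0.0]
force: [-0.5, 0.7, 1.6]
opening: 0.0119
gripper_force: 45.0
```

Call:
{"name": "move_arm", "arguments": {
  "deltas": [0,0,0.0015,0,0,0,0,0,0,0.003,0,0,0,0,0,0,0.0045,0,0,0,0,0,0,0.006,0,0,0,0,0,0,0.007,0,0,0,0,0,0,0.007,0,0,0,0],
  "squeeze": 58
}}

```text
t: 12.48
tool_pos: [0.5594, -0.1847, 0.1161]
orientation: [2.231, 2.209, 0.001]
force: [-3.0, 2.5, 9.6]
opening: 0.0117
gripper_force: 58.0
```

Call:
{"name": "move_arm", "arguments": {
  "deltas": [0,0,0.001,0,0,0,0,0,0,0.0015,0,0,0,0,0,0,0.0015,0,0,0,0,0,0,0.0015,0,0,0,0]
}}

```text
t: 12.98
tool_pos: [0.5598, -0.1848, 0.1159]
orientation: [2.231, 2.209, 0.002]
force: [-4.9, 3.8, 16.5]
opening: 0.0116
gripper_force: 58.0
```

```bash
python3 - <<'E'
from h import *
s=robot.read_state();print(s["tool_pos"],s["force"],s["wrist_torque"])
im,d,W=cloud("wrist")
for v in(125,150,180,210,225): print(v,W[v,250:260].mean(0).round(4))
im,d,W=cloud("top")
z=W[...,2];v,u=np.mgrid[:384,:512]
for lo,hi in((.09,.11),(.07,.088)):
    m=(u>165)&(u<245)&(v>160)&(v<240)&(z>lo)&(z<hi);print(m.sum(),np.median(W[m],0).round(3))
m=(u>295)&(u<345)&(v>165)&(v<205)&(z>.115)&(z<.15);print(m.sum(),np.median(W[m],0).round(4) if m.any() else 0)
E
```

```text
[ 0.55984244 -0.18482083  0.11587019] [-4.90659231  3.83330499 16.46163756] [0.58548653 1.34951498 0.04029979]
125 [ 0.5608 -0.1232  0.134 ]
150 [ 0.5607 -0.1338  0.1337]
180 [ 0.5606 -0.147   0.1335]
210 [ 0.5604 -0.1608  0.1334]
225 [ 0.5604 -0.1679  0.1336]
131 [0.564 0.26  0.097]
116 [0.51  0.282 0.081]
70 [ 0.5577 -0.1391  0.132 ]
```

The strip's top is level at 134 mm, i.e. the lower edge at 14 mm, held with about 18 N. The spares are in place. Hand in.

```bash
python3 -c "
from plant import robot
print(robot.close_job())"
```

```text
the job is handed in; nothing more can be done
None
```

I stood the tall pane in the foot's groove with its notch over the pin, pressed it fully down on the seat with about 18 N, and handed the job in at about 13 s with the fingers still gripping it; the two spare panes are still in their rack slots.

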